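Plug the leaning card into the adjustable bench rack

TASK

Take the plug-in card that leans in the sloping rest by its black grip bar, stand it upright and slide its edges down into the pair of vertical card guides on the bench rack, then press it gently until its tongue has gone fully home through the spring contacts; either face may look forward. Leave it standing there by itself, never force it hard against the rack, and leave the tin, the tape roll and the wash bottle where they are.

Things in the scene. Friction and masses are not known exactly. Their poses are not given: they have to be found in the camera images.
- card: Loose plug-in card, 0.25 kg, 120 mm wide and tall. Origin: middle of the tongue's lower edge; z up the card, y along its width, x normal to its faces. Tongue: 80 wide, 6 thick, z 0-20, rounded foot. Aluminium plate: 120 wide, 6 thick, z 20-90; its lower corners enter the guides. At the start it leans with its top (z axis) 25 deg from upright, towards the rest's -x. Either way round fits.
- card_grip (a point): Centre of the card's black grip bar: 105 mm above the card's origin along its z. The bar is 90 mm wide, 12 thick, 30 high (z 90-120 of the card), free on both faces; in the rest only the card below z 62 mm is supported, so it can be gripped along the card's plane by a tool tilted 25 deg. Axes as the card's.
- rack: Card rack fixed to the bench: bed 150 (x) by 190 (y) by 10 mm, end plates 39 high at x=+-70 mm. Origin: centre of its underside, z up. A guide carriage 48 mm thick in x (68 at its top flanges) is clamped on its rails anywhere within 16 mm either side of the rack's middle along the rack's x: where is NOT reported, it must be felt or seen. It does not slide under gentle force. Card plane = rack's y-z plane.
- rack_mouth (a point): Rack's middle at the level of the flat tops of the two black guide posts, 100 mm above the rack's origin (does not follow the carriage). Their facing channels are 9 mm wide in x for the 6 mm plate, bevelled to about 13 mm at the top, between y=+-50 (mouths) and +-63.5 mm (bottoms). The flat top flanges reach 34 mm to either side of the channel's middle in x.
- rack_floor (a point): Rack's middle at the level of the hard seat floor, 24 mm above the rack's origin; the card's origin is there when home, the bar's top then 120 mm higher. On the way the tongue meets two spring contact bars when about 13 mm above the floor: about 5 to 20 N spreads them, less carries it on. The card's weight alone does not, and friction holds it once home.
- rest: Grey sloping rest fixed to the bench, base 110 by 110 mm. Origin: on its underside, 10 mm in x from the base's middle. The card's lower edge stands in its trough 30 mm above the bench, over this origin; the slope rises towards the rest's -x, which faces the robot.
- tin: Bystander: small round white lidded tin, 67 mm across, 44 mm high, origin at the centre of its underside.
- tape: Bystander: roll of tan tape lying flat, 103 mm across, 25 mm high, origin at the centre of its underside.
- wash: Bystander: white wash bottle with a bent spout, 68x120x208 mm, origin at the centre of its underside.

How it is judged:
By the outcome, as a careful person would: the job done as asked, in the order asked, and still so for the second after the job is handed in, with the robot touching nothing.
It also fails if it takes over 61 s, if anything falls off the work surface, if the arm or the gripper's body presses on something with over 40 N, if the wrist force passes 120 N, or if a joint passes its speed limit or range.

ROBOT

A 7-joint arm with a two-finger parallel gripper is mounted at the origin on a cart in front of the work surface, level with it; the furniture and walls round the work are solid. World frame = base frame: x ahead of the robot, y to its left, z up, the work surface at z = 0. Lengths are in m, angles in rad, forces in N, time in s.
With the tool pointing down it reaches from about 0.4 to 0.85 m from the base axis. Payload 10.4 kg.
Tool frame: the origin (TCP) lies between the finger pads; the fingertips stand manip.tcp_to_tips ahead of it and the grasp point (between the pads) lies 2 mm behind it (manip.tcp_to_tips is the distance from the TCP to the fingertips, in m); y points along the fingers, z is the direction in which the jaws open and shut, and the axes are right-handed (so a half turn about y gives the same grasp; the last joint's range is limited). The gripper opens to 85 mm and grips with 20 to 120 N. Pads are 22 mm wide; open, the fingers measure 114 mm over their backs; the gripper's body (76 mm by 85 mm) begins 54 mm behind the grasp point. The pads swing forward as they close: fully open they stand 13 mm farther back than shut.
Start: joints at [1.134, 0.332, -0.065, 1.46, 0.022, 1.35, -0.088], TCP at [0.251, -0.572, 0.248] pointing down, gripper open.
Joint ranges: [-2.6, 2.6], [-0.5, 2.12], [-1.47, 1.34], [0.16, 2.42], [-1.27, 4.41], [0.06, 2.06], [-2.6, 2.6]. Speed limits (rad/s): [2.22, 2.22, 2.79, 2.79, 3.14, 3.14, 3.14].

INTERFACE

Orientations are given as a unit quaternion [x, y, z, w].
In Python, from workcell import manip gives the robot as it stands. The module is installed in compiled form; this text tells all that it offers.
- The arm moves only by the tool move_arm, never from a script. Its argument "increments" is a list of rows, each an object with "offset": the shift along the tool's x, y, z in m, a list of three; "yaw": the turn about the tool's y in degrees; "jaw": the closure in counts, from 0 (fully open) to 255 (shut). In form: [{"offset": [tx, ty, tz], "yaw": yaw, "jaw": jaw}, ...]. A call has 1 to 10 rows; each row is the pose to reach, as a shift and turn from the pose measured when the call began, along the tool's axes at that moment; what a row does not reach only later rows make up. A row lasts 1/12 s, in which the tool goes at most 41.7 mm and 7.16 degrees, less where a joint would pass 70% of its speed; a pose out of reach is approached as far as the arm can. A call with a gripper value outside its range is refused whole. The fingers move at their own pace and stop on an object; "squeeze" is the grip in N (left out, the last holds). Time passes only in rows, so rows that repeat a pose let the fingers close. It gives the time, the measured TCP pose, the force and the opening at its end, in the units of the state.
- manip.get_obs(): the state, without advancing time (a new reading comes with each control period).
- manip.camera(name): name is "scene" or "top" or "wrist"; returns a dict with "pixels" (420x560x3 uint8, red, green, blue), "depth" (420x560 float32, m along the optical axis (not along the pixel's ray), 0 where there is no reading), "intrinsics" (3x3 intrinsics, pixels), "D" ([k1, k2, p1, p2, k3] as OpenCV has them; the pictures are not rectified), "R" (3x3) and "t" (3): a world point X has camera coordinates R X + t; the wrist camera has in their place "mount" (4x4, takes a point from camera to tool coordinates, whose origin is the TCP and whose axes are the tool frame's). Camera axes: x right, y down, z forward; pixel columns grow to the right and rows downward; lengths in m; the calibration is good to about 2 mm. A picture is of the moment at which its call begins: read the wrist's pose just before it.
- manip.hand_in(): hands the job in, once; it reports no verdict.
Trained networks look in a picture, given as the dict that the camera call returned (one of the last four; its "shot" number tells which), for a name from the list of things; names that differ only in an ending like _2 or _b are one class to them, and where a whole thing is asked for, a point or a joint stands for the part that bears it (a point fixed in the world has none). Each returns a list of dicts, best first, with "confidence" (0 to 1); they miss things now and then, are a little off and sometimes report something else, mostly with a low value. They report only what shows in the picture. A call takes as long as a camera call.
- manip.recognise(picture, query): "bbox" ([left, top, right, bottom] in pixels, round what is visible of it).
- manip.spot_point(picture, query): "centre" ([column, row] in pixels: a listed point, or the origin of a listed thing).
The state is a dict: "clock": time; "joint_pos": joint angles; "joint_velocities": joint speeds; "tau": joint torques, N m; "position": TCP position; "ee_rot": TCP orientation; "ft_force": force on the tool from outside, world axes, zero at the start; "torque": the same for the moment, N m; "grip_width": opening from 0.0 (shut) to 1.0 (fully open).
Only numpy, scipy, OpenCV 4.12 (cv2) and the standard library are available. Lean on these libraries where they do the work, as an engineer would, in place of code of your own. Each camera call takes 0.05 s, during which the arm holds its last target. There are 200 camera calls.

## Working session

There is one attempt and no reset: what is moved stays moved. The work goes in short steps, Python scripts to look and compute and a tool call to move; the robot and the scene stay as the last step left them, time stands still between calls to the robot, and variables do not carry over. Pictures are saved under pics/ and viewed, about 8 in all and at most 12, crops included, and the job is handed in when it is done.

Besides the shell and the picture viewer there is one more tool, called after "Request:" as name(argument=value, ...) on one line, values as JSON. move_arm: Moves the arm, as the interface text tells. Its arguments: {"type":"object","properties":{"increments":{"type":"array","items":{"type":"object","properties":{"offset":{"type":"array","items":{"type":"number"}},"yaw":{"type":"number"},"jaw":{"type":"number"}}}},"squeeze":{"type":"number"}},"required":["increments"]}

```bash
mkdir -p pics
cat > h.py <<'E'
from workcell import manip
import numpy as np, cv2
from scipy.spatial.transform import Rotation as Ro
def obs():
    o=manip.get_obs(); return o
def TR(o): 
    return np.array(o["position"]),Ro.from_quat(o["ee_rot"]).as_matrix()
def cam(n):
    o=manip.get_obs(); c=manip.camera(n)
    if n=="wrist":
        p,R=TR(o); M=np.array(c["mount"]); c["Rw"]=R@M[:3,:3]; c["tw"]=R@M[:3,3]+p
    else:
        R=np.array(c["R"]); c["Rw"]=R.T; c["tw"]=-R.T@np.array(c["t"])
    return c
def ray(c,uv):
    q=cv2.undistortPoints(np.array(uv,float).reshape(-1,1,2),np.array(c["intrinsics"]),np.array(c["D"])).reshape(-1,2)
    return np.c_[q,np.ones(len(q))]
def cloud(c):
    h,w=c["depth"].shape; u,v=np.meshgrid(np.arange(w),np.arange(h))
    r=ray(c,np.c_[u.ravel(),v.ravel()]).reshape(h,w,3)*c["depth"][...,None]
    return r@c["Rw"].T+c["tw"]
def onz(c,uv,z):
    d=ray(c,uv)@c["Rw"].T; return c["tw"]+d*((z-c["tw"][2])/d[:,2])[:,None]
def save(c,n): cv2.imwrite("pics/"+n,c["pixels"][...,::-1])
E
python3 - <<'E'
from h import *
o=obs();p,R=TR(o);print(p,R.round(3),o["grip_width"],manip.tcp_to_tips,o["ft_force"])
for n in("scene","top"):
    c=cam(n);save(c,n+"0.png");X=cloud(c);print(n,c["tw"].round(3),c["Rw"].round(2).tolist())
    np.save(n+"0.npy",X)
    for q in("card","card_grip","rack","rack_mouth","rack_floor","rest","tin","tape","wash"):
        b=manip.recognise(c,q) if q not in("rack_mouth","rack_floor","card_grip") else []
        s=manip.spot_point(c,q)
        l=""
        if s:
            u,v=np.round(s[0]["centre"]).astype(int); 
            if 0<=u<560 and 0<=v<420: l=X[v,u].round(3)
        print(q,[(np.round(k["bbox"]).tolist(),round(k["confidence"],2)) for k in b[:1]],[(np.round(k["centre"]).tolist(),round(k["confidence"],2)) for k in s[:1]],l)
E
```

```text
[ 0.25112875 -0.5719312   0.24749389] [[-0.916 -0.001  0.402]
 [-0.402  0.001 -0.916]
 [ 0.    -1.    -0.001]] 0.999449760578416 0.017 [-0.26078041 -0.28589351 -0.46145704]
scene [-0.118  0.678  0.831] [[-0.59, -0.54, 0.6], [-0.81, 0.39, -0.44], [-0.0, -0.75, -0.66]]
card [([227.0, 215.0, 279.0, 255.0], 0.67)] [([246.0, 248.0], 0.81)] [0.512 0.276 0.057]
card_grip [] [] 
rack [([275.0, 147.0, 368.0, 230.0], 0.97)] [([322.0, 196.0], 0.64)] [0.579 0.005 0.019]
rack_mouth [] [([322.0, 170.0], 0.96)] [ 0.636 -0.042  0.044]
rack_floor [] [([322.0, 191.0], 0.65)] [ 0.587 -0.001  0.027]
rest [([214.0, 232.0, 280.0, 284.0], 0.73)] [([243.0, 261.0], 0.77)] [0.524 0.278 0.008]
tin [([308.0, 247.0, 339.0, 281.0], 0.81)] [([323.0, 271.0], 0.91)] [0.382 0.172 0.033]
tape [([233.0, 183.0, 273.0, 215.0], 0.96)] [([252.0, 204.0], 0.82)] [ 0.676  0.148 -0.001]
wash [([134.0, 224.0, 186.0, 312.0], 0.93)] [([173.0, 299.0], 0.65)] [0.509 0.457 0.023]
top [0.492 0.18  0.945] [[-0.01, -1.0, 0.08], [-1.0, 0.01, -0.0], [0.0, -0.08, -1.0]]
card [([215.0, 213.0, 273.0, 239.0], 0.9)] [([245.0, 214.0], 0.86)] [0.534 0.257 0.05 ]
card_grip [] [([244.0, 235.0], 0.66)] [0.488 0.251 0.138]
rack [([311.0, 143.0, 408.0, 228.0], 0.85)] [([355.0, 187.0], 0.73)] [0.596 0.003 0.023]
rack_mouth [] [([365.0, 181.0], 0.95)] [ 0.608 -0.017  0.039]
rack_floor [] [([357.0, 190.0], 0.7)] [ 0.588 -0.     0.029]
rest [([222.0, 193.0, 269.0, 240.0], 0.77)] [([246.0, 214.0], 0.63)] [0.534 0.254 0.049]
tin [([279.0, 256.0, 308.0, 285.0], 0.67)] [([294.0, 271.0], 0.93)] [0.406 0.148 0.045]
tape [([269.0, 130.0, 316.0, 176.0], 0.97)] [([289.0, 152.0], 0.81)] [ 0.685  0.155 -0.001]
wash [([118.0, 198.0, 168.0, 228.0], 0.66)] [([163.0, 216.0], 0.64)] [0.532 0.443 0.04 ]
```

Run:
```python
from h import *
a=cv2.imread("pics/scene0.png")[130:330,120:390];b=cv2.imread("pics/top0.png")[120:300,110:430]
a=cv2.resize(a,(400,296),interpolation=2);b=cv2.resize(b,(533,300),interpolation=2)
o=np.zeros((600,540,3),np.uint8);o[:296,:400]=a;o[300:,:533]=b;cv2.imwrite("pics/c0.png",o)
for n in("scene","top"):
    X=np.load(n+"0.npy").reshape(-1,3);P=cv2.imread(f"pics/{n}0.png").reshape(-1,3)
    m=(abs(X[:,2]-.1)<.006)&(np.hypot(X[:,0]-.587,X[:,1])<.13);Q=X[m];print(n,"top pts",len(Q))
    if len(Q)>5:
        print(Q.mean(0),Q.min(0),Q.max(0))
        print(cv2.minAreaRect(Q[:,:2].astype(np.float32)*1000))
    m=(X[:,2]>.10)&(np.hypot(X[:,0]-.5,X[:,1]-.25)<.1);Q=X[m];print("bar",len(Q),Q.mean(0),Q.max(0),cv2.minAreaRect(Q[:,:2].astype(np.float32)*1000))
    m=(abs(X[:,2]-.01)<.006)&(np.hypot(X[:,0]-.587,X[:,1])<.14);Q=X[m];print("bed",len(Q),cv2.minAreaRect(Q[:,:2].astype(np.float32)*1000))
```

```text
scene top pts 434
[0.60247279 0.00729915 0.0999153 ] [ 0.55253257 -0.07909978  0.09429322] [0.65578361 0.08018964 0.10556656]
((604.7752685546875, 0.7355880737304688), (71.02632141113281, 155.79493713378906), 14.232596397399902)
bar 450 [0.48926247 0.26359469 0.12910813] [0.50490036 0.31719442 0.14275286] ((491.9295959472656, 258.3014831542969), (117.91958618164062, 24.69633674621582), 89.3775634765625)
bed 1485 ((586.4437255859375, 16.00433349609375), (270.5950012207031, 236.58477783203125), 18.03310775756836)
top top pts 714
[6.05674979e-01 4.91198282e-04 9.94829179e-02] [ 0.55564266 -0.07870379  0.09410544] [0.65552118 0.08079998 0.10371473]
((605.816162109375, 0.4635162353515625), (68.0028076171875, 150.0262908935547), 14.032819747924805)
bar 1596 [0.49398646 0.20885679 0.63121277] [0.51245229 0.31477658 0.94480066] ((497.7388000488281, 247.434814453125), (26.798185348510742, 133.8885040283203), 2.574343204498291)
bed 3041 ((616.8197021484375, 7.599250793457031), (218.052978515625, 233.84071350097656), 5.819090366363525)
```

View pics/c0.png

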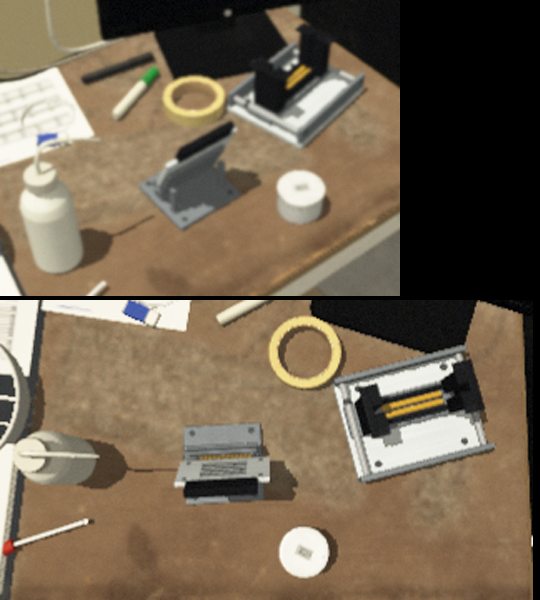

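Request:
move_arm(increments=[{"offset": [-0.358, -0.1, -0.193], "yaw": -69, "jaw": 0}, {"offset": [-0.358, -0.1, -0.193], "yaw": -69, "jaw": 0}, {"offset": [-0.358, -0.1, -0.193], "yaw": -69, "jaw": 0}, {"offset": [-0.358, -0.1, -0.193], "yaw": -69, "jaw": 0}, {"offset": [-0.358, -0.1, -0.193], "yaw": -69, "jaw": 0}, {"offset": [-0.358, -0.1, -0.193], "yaw": -69, "jaw": 0}, {"offset": [-0.358, -0.1, -0.193], "yaw": -69, "jaw": 0}, {"offset": [-0.358, -0.1, -0.193], "yaw": -69, "jaw": 0}, {"offset": [-0.358, -0.1, -0.193], "yaw": -69, "jaw": 0}, {"offset": [-0.358, -0.1, -0.193], "yaw": -69, "jaw": 0}])

```text
clock: 2.43
position: [0.501, -0.2515, 0.3487]
ee_rot: [0.513, -0.486, 0.487, -0.513]
ft_force: [0.4, -0.5, -0.2]
grip_width: 1.002
```

Run:
```python
from h import *
o=obs();p,R=TR(o);print(o["clock"],p,R.round(3).tolist(),np.round(o["joint_pos"],2))
c=cam("wrist");print(np.array(c["mount"]).round(3).tolist())
```

```text
2.4333 [ 0.50100922 -0.25154173  0.34867174] [[0.054, 0.001, 0.999], [-0.999, -0.001, 0.054], [0.001, -1.0, 0.001]] [ 0.77  0.19 -0.45  1.45  0.08  1.52  0.38]
[[0.0, 0.945, 0.326, -0.085], [0.0, -0.326, 0.945, -0.126], [1.0, -0.0, -0.0, -0.001], [0.0, 0.0, 0.0, 1.0]]
```

Request:
move_arm(increments=[{"offset": [-0.289, 0, 0.116], "yaw": 0, "jaw": 0}, {"offset": [-0.289, 0, 0.116], "yaw": 0, "jaw": 0}, {"offset": [-0.289, 0, 0.116], "yaw": 0, "jaw": 0}, {"offset": [-0.289, 0, 0.116], "yaw": 0, "jaw": 0}, {"offset": [-0.289, 0, 0.116], "yaw": 0, "jaw": 0}, {"offset": [-0.289, 0, 0.116], "yaw": 0, "jaw": 0}, {"offset": [-0.289, 0, 0.116], "yaw": 0, "jaw": 0}, {"offset": [-0.289, 0, 0.116], "yaw": 0, "jaw": 0}, {"offset": [-0.289, 0, 0.116], "yaw": 0, "jaw": 0}])

```text
clock: 3.23
position: [0.6023, 0.0613, 0.3514]
ee_rot: [-0.516, 0.481, -0.48, 0.522]
ft_force: [0.3, 0.9, 0.2]
grip_width: 1.0
```

Run:
```python
from h import *
o=obs();print(o["clock"],o["position"])
c=cam("wrist");save(c,"w1.png");X=cloud(c);np.save("w1.npy",X)
for q in("rack","rack_mouth","rack_floor"):
    s=manip.spot_point(c,q);print(q,[(np.round(k["centre"]).tolist(),round(k["confidence"],2)) for k in s[:1]])
    if s: print(onz(c,[s[0]["centre"]],{"rack":0,"rack_mouth":.1,"rack_floor":.024}[q]))
X=X.reshape(-1,3)
for tol in(.004,.007):
    m=(abs(X[:,2]-.1)<tol)&(np.hypot(X[:,0]-.605,X[:,1])<.13);Q=X[m]
    print(len(Q),Q.mean(0),np.median(Q[:,2]),cv2.minAreaRect(Q[:,:2].astype(np.float32)*1000))
```

```text
3.2333 [0.6023385  0.0613269  0.35142696]
rack [([272.0, 202.0], 0.4)]
[[ 0.59694957 -0.00995081  0.        ]]
rack_mouth [([269.0, 226.0], 0.91)]
[[ 0.59520858 -0.00555301  0.1       ]]
rack_floor [([269.0, 206.0], 0.71)]
[[ 0.59347525 -0.00802796  0.024     ]]
2663 [0.60286574 0.00844298 0.10090836] 0.10099631411283272 ((604.7858276367188, 0.19797515869140625), (68.04953002929688, 150.56436157226562), 14.016858100891113)
2742 [0.60297015 0.00788034 0.10072329] 0.10097288185361764 ((604.7858276367188, 0.19797515869140625), (68.04953002929688, 150.56436157226562), 14.016858100891113)
```

View pics/w1.png

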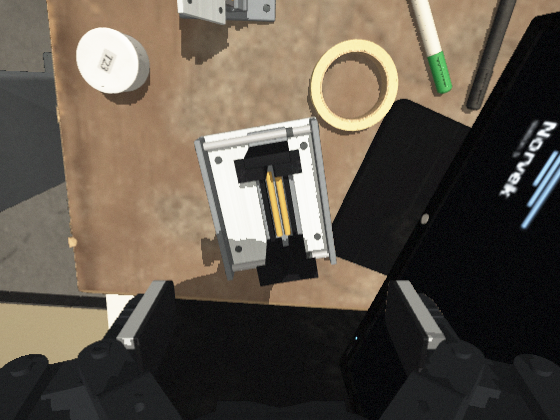

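Request:
move_arm(increments=[{"offset": [-0.255, 0, -0.11], "yaw": 0, "jaw": 0}, {"offset": [-0.255, 0, -0.11], "yaw": 0, "jaw": 0}, {"offset": [-0.255, 0, -0.11], "yaw": 0, "jaw": 0}, {"offset": [-0.255, 0, -0.11], "yaw": 0, "jaw": 0}, {"offset": [-0.255, 0, -0.11], "yaw": 0, "jaw": 0}, {"offset": [-0.255, 0, -0.11], "yaw": 0, "jaw": 0}, {"offset": [-0.255, 0, -0.11], "yaw": 0, "jaw": 0}, {"offset": [-0.255, 0, -0.11], "yaw": 0, "jaw": 0}])

```text
clock: 4.1
position: [0.4721, 0.3035, 0.3521]
ee_rot: [-0.516, 0.481, -0.482, 0.52]
ft_force: [1.0, 0.2, 1.6]
grip_width: 1.001
```

Run:
```python
from h import *
o=obs();print(o["clock"],o["position"])
c=cam("wrist");save(c,"w2.png");X=cloud(c);np.save("w2.npy",X)
for q in("card","card_grip","rest"):
    s=manip.spot_point(c,q);print(q,[(np.round(k["centre"]).tolist(),round(k["confidence"],2)) for k in s[:1]])
    if s: print(onz(c,[s[0]["centre"]],{"card":.03,"card_grip":.125,"rest":0}[q]))
P=c["pixels"].reshape(-1,3).max(1);X=X.reshape(-1,3)
for lo,hi in((.112,.15),):
    m=(X[:,2]>lo)&(X[:,2]<hi)&(np.hypot(X[:,0]-.49,X[:,1]-.25)<.1)&(P<70);Q=X[m]
    print(len(Q),Q.mean(0),Q.min(0),Q.max(0),cv2.minAreaRect(Q[:,:2].astype(np.float32)*1000))
```

```text
4.1 [0.47206408 0.30353546 0.35211358]
card [([327.0, 195.0], 0.73)]
[[0.53552539 0.25508799 0.03      ]]
card_grip [([296.0, 216.0], 0.89)]
[[0.49183859 0.25843958 0.125     ]]
rest [([325.0, 185.0], 0.75)]
[[0.53592052 0.25955181 0.        ]]
1701 [0.49263686 0.25995336 0.13507655] [0.48113392 0.21199764 0.11585765] [0.50567394 0.30083978 0.14327784] ((493.53778076171875, 256.4682922363281), (21.458784103393555, 89.093017578125), 2.544848680496216)
```

View pics/w2.png

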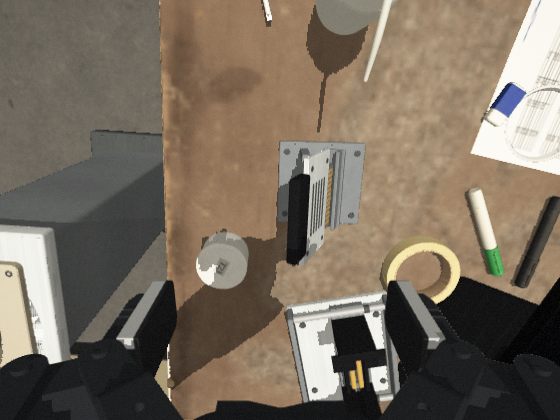

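Request:
move_arm(increments=[{"offset": [0.0485, 0.1, 0.018], "yaw": 1.7, "jaw": 0}, {"offset": [0.0485, 0.1, 0.018], "yaw": 1.7, "jaw": 0}, {"offset": [0.0485, 0.1, 0.018], "yaw": 1.7, "jaw": 0}, {"offset": [0.0485, 0.229, 0.018], "yaw": 1.7, "jaw": 0}, {"offset": [0.0485, 0.229, 0.018], "yaw": 1.7, "jaw": 0}, {"offset": [0.0485, 0.229, 0.018], "yaw": 1.7, "jaw": 0}, {"offset": [0.0485, 0.229, 0.018], "yaw": 1.7, "jaw": 0}, {"offset": [0.0485, 0.229, 0.018], "yaw": 1.7, "jaw": 0}, {"offset": [0.0485, 0.229, 0.018], "yaw": 1.7, "jaw": 0}])

```text
clock: 5.05
position: [0.5005, 0.2495, 0.1245]
ee_rot: [-0.506, 0.491, -0.493, 0.51]
ft_force: [0.1, 1.2, 0.8]
grip_width: 1.002
```

Run:
```python
from h import *
o=obs();p,R=TR(o);print(o["clock"],p,R.round(4).tolist(),o["ft_force"],o["grip_width"])
```

```text
5.05 [0.50048598 0.24954    0.12446797] [[0.0319, 0.0069, 0.9995], [-0.9995, 0.0013, 0.0319], [-0.0011, -1.0, 0.007]] [0.09147005 1.15876702 0.7661466 ] 1.001937717844509
```

Request:
move_arm(increments=[{"offset": [-0.007, 0.0, -0.006], "yaw": 0.5, "jaw": 165}, {"offset": [-0.007, 0.0, -0.006], "yaw": 0.5, "jaw": 165}, {"offset": [-0.007, 0.0, -0.006], "yaw": 0.5, "jaw": 165}, {"offset": [-0.007, 0.0, -0.006], "yaw": 0.5, "jaw": 165}, {"offset": [-0.007, 0.0, -0.006], "yaw": 0.5, "jaw": 165}, {"offset": [-0.007, 0.0, -0.006], "yaw": 0.5, "jaw": 165}, {"offset": [-0.007, 0.0, -0.006], "yaw": 0.5, "jaw": 165}], squeeze=20)

```text
clock: 5.63
position: [0.4943, 0.2562, 0.1245]
ee_rot: [-0.504, 0.493, -0.496, 0.508]
ft_force: [-0.2, 0.3, 0.0]
grip_width: 0.349
```

Run:
```python
from h import *
o=obs();p,R=TR(o);print(o["clock"],p,R.round(4).tolist(),o["ft_force"],o["grip_width"])
c=cam("wrist");a=c["pixels"][100:420,100:460,::-1]
s=cam("scene");b=cv2.resize(s["pixels"][170:300,190:320,::-1],(390,390),interpolation=2)
o=np.zeros((390,760,3),np.uint8);o[:320,:360]=a;o[:,365:755]=b;cv2.imwrite("pics/g1.png",o)
```

```text
5.6333 [0.49433491 0.25621496 0.12450196] [[0.0231, 0.007, 0.9997], [-0.9997, 0.0012, 0.0231], [-0.001, -1.0, 0.007]] [-0.23483543  0.2623882   0.01588319] 0.3492298921821049
```

View pics/g1.png

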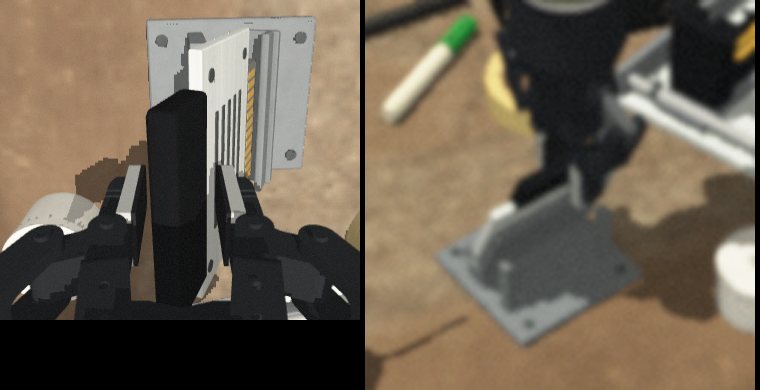

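Request:
move_arm(increments=[{"offset": [0, -0.001, 0.003], "yaw": 0, "jaw": 168}, {"offset": [0, -0.001, 0.006], "yaw": 0, "jaw": 171}, {"offset": [0, -0.002, 0.009], "yaw": 0, "jaw": 174}, {"offset": [0, -0.003, 0.012], "yaw": 0, "jaw": 177}, {"offset": [0, -0.004, 0.015], "yaw": 0, "jaw": 180}, {"offset": [0, -0.005, 0.018], "yaw": 0, "jaw": 183}, {"offset": [0, -0.005, 0.021], "yaw": 0, "jaw": 186}, {"offset": [0, -0.005, 0.021], "yaw": 0, "jaw": 186}])

```text
clock: 6.4
position: [0.5159, 0.2566, 0.1296]
ee_rot: [-0.503, 0.493, -0.496, 0.508]
ft_force: [0.4, 0.1, -0.4]
grip_width: 0.27
```

```bash
cat > look.py <<'E'
from h import *
import sys
o=obs();p,R=TR(o);print(o["clock"],p,R.round(4).tolist(),np.round(o["ft_force"],2),np.round(o["torque"],2),o["grip_width"])
c=cam("wrist");a=c["pixels"][100:420,100:460,::-1]
s=cam("scene");b=cv2.resize(s["pixels"][170:300,190:320,::-1],(390,390),interpolation=2)
o=np.zeros((390,760,3),np.uint8);o[:320,:360]=a;o[:,365:755]=b;cv2.imwrite("pics/%s.png"%sys.argv[1],o)
X=cloud(c).reshape(-1,3);P=c["pixels"].reshape(-1,3)
T=(X-p)@R  # tool coords
m=(T[:,0]<-.013)&(T[:,0]>-.07)&(abs(T[:,2])<.03)
d=m&(P.max(1)<70)&(X[:,2]<p[2]+.05)&(X[:,2]>p[2]-.03)
if d.sum()>20: print("bar tool-z range",np.percentile(T[d,2],[1,50,99]).round(4),"world z",np.percentile(X[d,2],[1,50,99]).round(4), "tool x min",np.percentile(T[d,0],1).round(4))
# front-face normal of plate (bright)
d=m&(X[:,2]<p[2]-.005)&(X[:,2]>p[2]-.09)&(P.max(1)>110)
if d.sum()>50:
    Q=T[d];A=np.c_[Q[:,:2],np.ones(len(Q))];k=np.linalg.lstsq(A,Q[:,2],rcond=None)[0]
    r=abs(Q[:,2]-A@k);g=r<.003;k=np.linalg.lstsq(A[g],Q[g,2],rcond=None)[0];print("plate tz= %.3f tx + %.3f ty + %.4f"%tuple(k),g.sum(),"tilt deg",np.degrees(np.arctan(k[1])).round(1))
E
python3 look.py g2
```

```text
6.4 [0.51593551 0.25660715 0.12957986] [[0.0226, 0.0071, 0.9997], [-0.9997, 0.0014, 0.0225], [-0.0013, -1.0, 0.0071]] [ 0.41  0.15 -0.38] [ 0.03  0.05 -0.01] 0.26977120877751337
bar tool-z range [-0.0237 -0.0038  0.0219] world z [0.121  0.1472 0.1792] tool x min -0.0454
plate tz= 0.135 tx + 0.271 ty + 0.0017 755 tilt deg 15.2
```

View pics/g2.png

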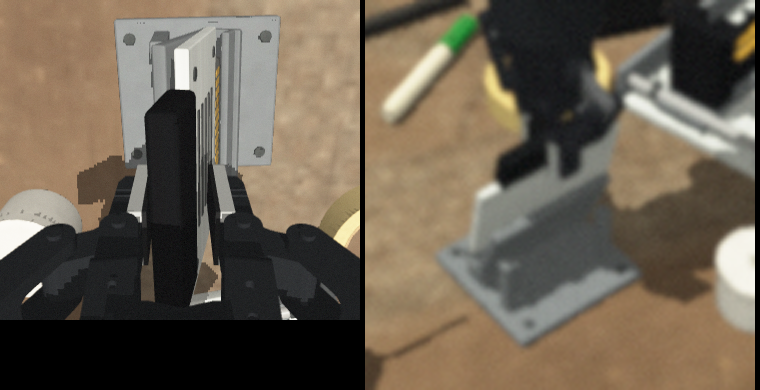

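Request:
move_arm(increments=[{"offset": [0, -0.001, 0.003], "yaw": 0, "jaw": 190}, {"offset": [0, -0.002, 0.006], "yaw": 0, "jaw": 193}, {"offset": [0, -0.003, 0.009], "yaw": 0, "jaw": 197}, {"offset": [0, -0.004, 0.012], "yaw": 0, "jaw": 201}, {"offset": [0, -0.004, 0.015], "yaw": 0, "jaw": 204}, {"offset": [0, -0.004, 0.017], "yaw": 0, "jaw": 206}, {"offset": [0, -0.004, 0.017], "yaw": 0, "jaw": 206}])

```text
clock: 7.08
position: [0.5327, 0.257, 0.1334]
ee_rot: [-0.504, 0.493, -0.496, 0.508]
ft_force: [-0.2, -0.8, 0.8]
grip_width: 0.188
```

```bash
python3 look.py g3
```

```text
7.0833 [0.53267557 0.25698795 0.13344682] [[0.0226, 0.0066, 0.9997], [-0.9997, 0.0013, 0.0226], [-0.0012, -1.0, 0.0066]] [-0.18 -0.8   0.81] [ 0.01 -0.    0.02] 0.18804417621996727
bar tool-z range [-0.0213 -0.0029  0.0201] world z [0.1255 0.1504 0.1832] tool x min -0.0457
plate tz= -0.168 tx + 0.301 ty + -0.0404 700 tilt deg 16.8
```

View pics/g3.png

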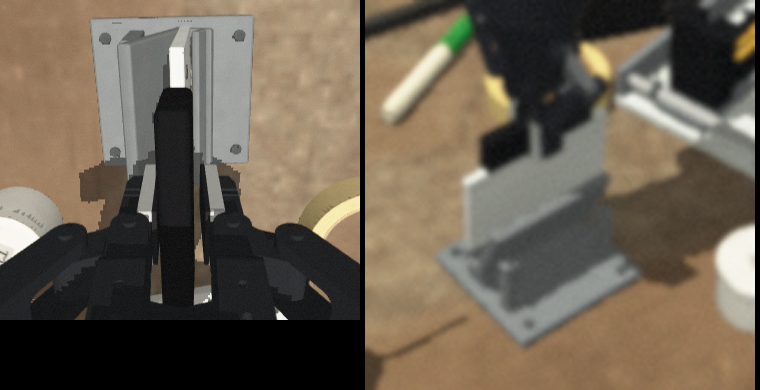

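Request:
move_arm(increments=[{"offset": [0, 0, 0.001], "yaw": 0, "jaw": 215}, {"offset": [0, 0, 0.002], "yaw": 0, "jaw": 255}, {"offset": [0, 0, 0.002], "yaw": 0, "jaw": 255}, {"offset": [0, 0, 0.002], "yaw": 0, "jaw": 255}, {"offset": [0, 0, 0.002], "yaw": 0, "jaw": 255}], squeeze=40)

```text
clock: 7.6
position: [0.5346, 0.2573, 0.1336]
ee_rot: [-0.503, 0.493, -0.496, 0.508]
ft_force: [3.5, 1.0, -0.4]
grip_width: 0.135
```

Run:
```python
from h import *
o=obs();print(o["clock"],o["position"],np.round(o["ft_force"],2),np.round(o["torque"],2),o["grip_width"])
```

```text
7.6 [0.53461582 0.25733172 0.13364769] [ 3.46  1.04 -0.4 ] [ 0.26 -1.18  0.35] 0.13544739869547778
```

Request:
move_arm(increments=[{"offset": [0, -0.02, 0], "yaw": 0, "jaw": 255}, {"offset": [0, -0.05, 0], "yaw": 0, "jaw": 255}, {"offset": [0, -0.08, 0], "yaw": 0, "jaw": 255}, {"offset": [0, -0.11, 0], "yaw": 0, "jaw": 255}, {"offset": [0, -0.14, 0], "yaw": 0, "jaw": 255}, {"offset": [0, -0.14, 0], "yaw": 0, "jaw": 255}, {"offset": [0, -0.14, 0], "yaw": 0, "jaw": 255}], squeeze=60)

```text
clock: 8.18
position: [0.5335, 0.2574, 0.2747]
ee_rot: [-0.503, 0.493, -0.496, 0.508]
ft_force: [-0.4, 0.3, -3.0]
grip_width: 0.132
```

```bash
cat > est.py <<'E'
from h import *
import sys
o=obs();p,R=TR(o);print(o["clock"],p.round(4),R.round(4).tolist(),np.round(o["ft_force"],2),np.round(o["torque"],2),o["grip_width"])
t=cam("top");X=cloud(t).reshape(-1,3);T=(X-p)@R
m=(abs(T[:,2])<.03)&(abs(T[:,0])<.08)&(T[:,1]>.015)&(T[:,1]<.14)
print("top cam pts",m.sum())
s=cam("scene");X2=cloud(s).reshape(-1,3);T2=(X2-p)@R
for nm,T in(("top",T),("scene",T2)):
    m=(abs(T[:,2])<.04)&(abs(T[:,0])<.08)&(T[:,1]>.018)&(T[:,1]<.14);Q=T[m]
    print(nm,len(Q),np.percentile(Q,[1,99],axis=0).round(4).tolist() if len(Q) else "")
    if len(Q)>60:
        A=np.c_[Q[:,:2],np.ones(len(Q))];g=np.ones(len(Q),bool)
        for i in range(4):
            k=np.linalg.lstsq(A[g],Q[g,2],rcond=None)[0];g=abs(Q[:,2]-A@k)<.004
        print("plane tz=%.3f tx+%.3f ty+%.4f"%tuple(k),g.sum())
w=cam("wrist")
b=cv2.resize(s["pixels"][130:300,180:350,::-1],(420,420),interpolation=2)
out=np.zeros((420,790,3),np.uint8);out[:,:365]=w["pixels"][:,100:465,::-1];out[:,368:788]=b;cv2.imwrite("pics/%s.png"%sys.argv[1],out)
np.save("w_"+sys.argv[1],cloud(w))
E
python3 est.py l1
```

```text
8.1833 [0.5335 0.2574 0.2747] [[0.0231, 0.0086, 0.9997], [-0.9997, 0.0021, 0.0231], [-0.0019, -1.0, 0.0087]] [-0.36  0.28 -3.01] [ 0.04  0.04 -0.  ] 0.1316228243188759
top cam pts 0
top 0 
scene 1620 [[-0.0601, 0.019, -0.0061], [0.0584, 0.1023, -0.0003]]
plane tz=0.003 tx+0.007 ty+-0.0038 1610
```

View pics/l1.png

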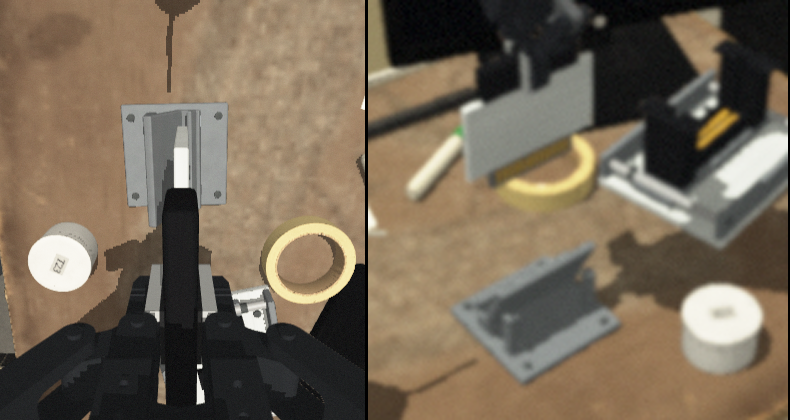

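Request:
move_arm(increments=[{"offset": [0.13, 0, 0.032], "yaw": -12.7, "jaw": 255}, {"offset": [0.13, 0, 0.032], "yaw": -12.7, "jaw": 255}, {"offset": [0.13, 0, 0.032], "yaw": -12.7, "jaw": 255}, {"offset": [0.259, 0, 0.0645], "yaw": -12.7, "jaw": 255}, {"offset": [0.259, 0, 0.0645], "yaw": -12.7, "jaw": 255}, {"offset": [0.259, 0, 0.0645], "yaw": -12.7, "jaw": 255}, {"offset": [0.259, 0, 0.0645], "yaw": -12.7, "jaw": 255}, {"offset": [0.259, 0, 0.0645], "yaw": -12.7, "jaw": 255}, {"offset": [0.259, 0, 0.0645], "yaw": -12.7, "jaw": 255}])

```text
clock: 9.08
position: [0.6028, -0.0027, 0.2702]
ee_rot: [-0.556, 0.436, -0.436, 0.557]
ft_force: [-0.1, 1.2, -2.1]
grip_width: 0.132
```

```bash
cat > al.py <<'E'
from h import *
import sys
o=obs();p,R=TR(o);print(o["clock"],p.round(4),R.round(4).tolist(),np.round(o["ft_force"],2),np.round(o["torque"],2),o["grip_width"])
C=np.array([.6048,.0002]);a=np.radians(14.0);ex=np.array([np.cos(a),np.sin(a)]);ey=np.array([-ex[1],ex[0]])
for n in("scene","wrist","top"):
    c=cam(n);X=cloud(c).reshape(-1,3);T=(X-p)@R
    m=(abs(T[:,2])<.02)&(abs(T[:,0])<.08)&(T[:,1]>.025)&(T[:,1]<.115)&(X[:,2]>.108);Q=T[m]
    if len(Q)>60:
        A=np.c_[Q[:,:2],np.ones(len(Q))];g=np.ones(len(Q),bool)
        for i in range(4):
            k=np.linalg.lstsq(A[g],Q[g,2],rcond=None)[0];g=abs(Q[:,2]-A@k)<.003
        print(n,"plane tz=%.3f tx+%.3f ty+%.4f"%tuple(k),g.sum(),np.percentile(Q,[1,99],axis=0).round(4).tolist())
    m=(abs(X[:,2]-.1)<.005)&(abs((X[:,:2]-C)@ex)<.05)&(abs((X[:,:2]-C)@ey)<.09)
    for sg in(1,-1):
        q=X[m&(sg*((X[:,:2]-C)@ey)>.045)]
        if len(q)>30:
            l=np.c_[(q[:,:2]-C)@ex,(q[:,:2]-C)@ey]*1000
            print(n,"post",sg,len(q),np.percentile(l,[1,99],axis=0).round(1).tolist(),np.median(q[:,2]).round(4))
    if n=="scene":b=cv2.resize(c["pixels"][110:250,250:390,::-1],(420,420),interpolation=2)
    if n=="wrist":w=c["pixels"][:,100:465,::-1]
d=p+R[:,1]*.103-np.r_[C,0];print("card foot rel rack ex,ey,z",d[:2]@ex,d[:2]@ey,d[2],"yaw",np.degrees(np.arctan2(R[1,2],R[0,2])))
out=np.zeros((420,790,3),np.uint8);out[:,:365]=w;out[:,368:788]=b;cv2.imwrite("pics/%s.png"%sys.argv[1],out)
E
python3 al.py a1
```

```text
9.0833 [ 0.6028 -0.0027  0.2702] [[0.2393, 0.0015, 0.971], [-0.971, 0.0006, 0.2393], [-0.0002, -1.0, 0.0016]] [-0.13  1.17 -2.07] [ 0.08 -0.01  0.  ] 0.13224889810961912
scene plane tz=-0.005 tx+0.017 ty+-0.0023 770 [[-0.0623, 0.026, -0.0039], [0.0573, 0.1, 0.004]]
scene post 1 226 [[-34.5, 49.9], [32.8, 77.6]] 0.0998
scene post -1 197 [[-32.6, -74.8], [34.5, -47.2]] 0.1005
wrist plane tz=2.915 tx+0.003 ty+0.1818 180 [[-0.0626, 0.0257, -0.0028], [-0.0615, 0.0784, 0.0031]]
wrist post 1 2693 [[-33.4, 50.6], [33.4, 74.8]] 0.1009
wrist post -1 1050 [[-33.6, -74.3], [33.8, -49.7]] 0.1009
top plane tz=-0.011 tx+0.007 ty+-0.0020 80 [[-0.0634, 0.0283, -0.002], [0.0033, 0.0978, 0.0034]]
top post 1 353 [[-32.2, 50.1], [34.6, 74.6]] 0.0996
card foot rel rack ex,ey,z -0.0025057160072586193 -0.002329144359591747 0.1672356368711723 yaw 13.843138652381626
```

View pics/a1.png

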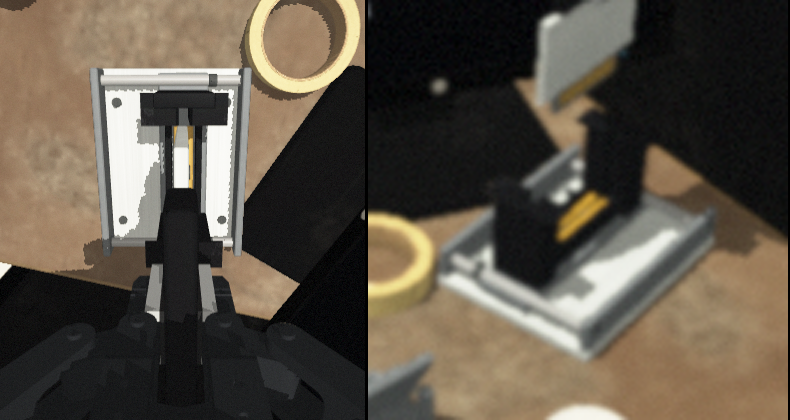

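Request:
move_arm(increments=[{"offset": [0, 0.02, 0.0025], "yaw": -0.1, "jaw": 255}, {"offset": [0, 0.04, 0.0025], "yaw": -0.1, "jaw": 255}, {"offset": [0, 0.06, 0.0025], "yaw": -0.1, "jaw": 255}, {"offset": [0, 0.07, 0.0025], "yaw": -0.1, "jaw": 255}, {"offset": [0, 0.077, 0.0025], "yaw": -0.1, "jaw": 255}, {"offset": [0, 0.077, 0.0025], "yaw": -0.1, "jaw": 255}, {"offset": [0, 0.077, 0.0025], "yaw": -0.1, "jaw": 255}])

```text
clock: 9.82
position: [0.6056, 0.0019, 0.1952]
ee_rot: [-0.557, 0.433, -0.435, 0.559]
ft_force: [0.7, 0.2, -1.8]
grip_width: 0.126
```

```bash
python3 al.py a2
```

```text
9.8167 [0.6056 0.0019 0.1952] [[0.2468, 0.0039, 0.9691], [-0.9691, 0.0012, 0.2468], [-0.0002, -1.0, 0.0041]] [ 0.67  0.22 -1.8 ] [0.01 0.01 0.03] 0.1255509924984703
scene plane tz=0.018 tx+0.001 ty+-0.0017 580 [[-0.0619, 0.0256, -0.0047], [0.0569, 0.0863, 0.0019]]
scene post 1 224 [[-34.7, 49.7], [32.6, 77.9]] 0.0999
scene post -1 120 [[-33.0, -73.7], [8.9, -46.0]] 0.1003
wrist plane tz=3.281 tx+0.008 ty+0.1974 183 [[-0.0604, 0.0255, -0.0029], [-0.0593, 0.0783, 0.0031]]
wrist post 1 4743 [[-33.4, 50.3], [33.4, 75.0]] 0.1009
top post 1 346 [[-32.2, 50.0], [34.4, 74.7]] 0.0996
card foot rel rack ex,ey,z 0.001641071351877748 0.0015109739464167493 0.09215981923985685 yaw 14.286377698431973
```

View pics/a2.png

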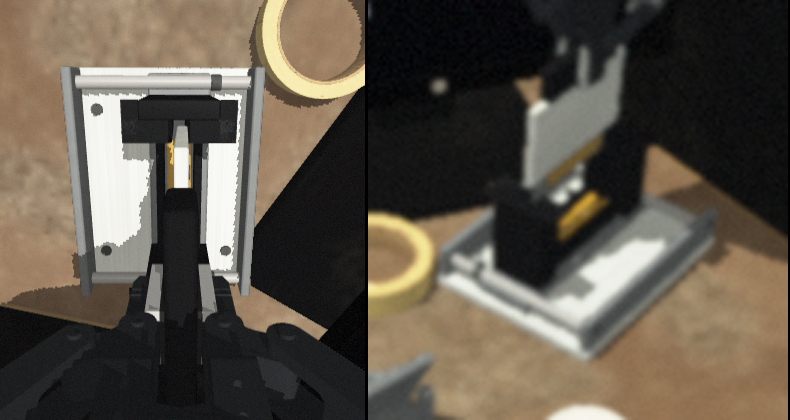

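Request:
move_arm(increments=[{"offset": [0.0015, 0.002, -0.0016], "yaw": 0.2, "jaw": 255}, {"offset": [0.0015, 0.004, -0.0016], "yaw": 0.2, "jaw": 255}, {"offset": [0.0015, 0.007, -0.0016], "yaw": 0.2, "jaw": 255}, {"offset": [0.0015, 0.01, -0.0016], "yaw": 0.2, "jaw": 255}, {"offset": [0.0015, 0.013, -0.0016], "yaw": 0.2, "jaw": 255}, {"offset": [0.0015, 0.016, -0.0016], "yaw": 0.2, "jaw": 255}, {"offset": [0.0015, 0.018, -0.0016], "yaw": 0.2, "jaw": 255}, {"offset": [0.0015, 0.018, -0.0016], "yaw": 0.2, "jaw": 255}])

```text
clock: 10.63
position: [0.6046, -0.0002, 0.177]
ee_rot: [-0.556, 0.434, -0.436, 0.559]
ft_force: [0.1, 0.0, -1.2]
grip_width: 0.13
```

```bash
python3 al.py a3
```

```text
10.6333 [ 6.046e-01 -2.000e-04  1.770e-01] [[0.2429, 0.0042, 0.97], [-0.97, 0.0012, 0.2429], [-0.0001, -1.0, 0.0044]] [ 0.13  0.04 -1.18] [ 0.   -0.01 -0.04] 0.13042735712715822
scene plane tz=0.022 tx+0.002 ty+-0.0019 407 [[-0.0624, 0.026, -0.0057], [0.0584, 0.0683, 0.0021]]
scene post 1 237 [[-34.5, 46.5], [32.4, 77.2]] 0.0999
scene post -1 109 [[-33.7, -75.1], [2.9, -45.7]] 0.1005
wrist plane tz=3.845 tx+0.011 ty+0.2317 157 [[-0.0605, 0.0255, -0.003], [-0.0595, 0.0685, 0.0028]]
wrist post 1 5676 [[-33.4, 50.5], [33.4, 75.2]] 0.1009
top post 1 357 [[-32.2, 50.0], [34.4, 74.7]] 0.0996
card foot rel rack ex,ey,z 0.00017720678787251596 -0.00029794359769551006 0.07402593373329788 yaw 14.059487226949654
```

Request:
move_arm(increments=[{"offset": [0, 0.004, 0], "yaw": 0, "jaw": 255}, {"offset": [0, 0.008, 0], "yaw": 0, "jaw": 255}, {"offset": [0, 0.012, 0], "yaw": 0, "jaw": 255}, {"offset": [0, 0.016, 0], "yaw": 0, "jaw": 255}, {"offset": [0, 0.02, 0], "yaw": 0, "jaw": 255}, {"offset": [0, 0.024, 0], "yaw": 0, "jaw": 255}, {"offset": [0, 0.028, 0], "yaw": 0, "jaw": 255}, {"offset": [0, 0.031, 0], "yaw": 0, "jaw": 255}, {"offset": [0, 0.031, 0], "yaw": 0, "jaw": 255}])

```text
clock: 11.53
position: [0.6047, -0.0002, 0.1459]
ee_rot: [-0.556, 0.434, -0.436, 0.559]
ft_force: [-0.2, -0.5, -2.4]
grip_width: 0.126
```

Smooth, no contact. Now press in small steps (foot ≈ 43 mm; floor at 24 mm).

Request:
move_arm(increments=[{"offset": [0, 0.002, 0], "yaw": 0, "jaw": 255}, {"offset": [0, 0.004, 0], "yaw": 0, "jaw": 255}, {"offset": [0, 0.006, 0], "yaw": 0, "jaw": 255}, {"offset": [0, 0.007, 0], "yaw": 0, "jaw": 255}, {"offset": [0, 0.008, 0], "yaw": 0, "jaw": 255}, {"offset": [0, 0.009, 0], "yaw": 0, "jaw": 255}, {"offset": [0, 0.009, 0], "yaw": 0, "jaw": 255}])

```text
clock: 12.12
position: [0.6047, -0.0002, 0.1367]
ee_rot: [-0.556, 0.434, -0.436, 0.559]
ft_force: [-0.5, -0.2, 1.6]
grip_width: 0.133
```

Request:
move_arm(increments=[{"offset": [0, 0.001, 0], "yaw": 0, "jaw": 255}, {"offset": [0, 0.002, 0], "yaw": 0, "jaw": 255}, {"offset": [0, 0.003, 0], "yaw": 0, "jaw": 255}, {"offset": [0, 0.004, 0], "yaw": 0, "jaw": 255}, {"offset": [0, 0.005, 0], "yaw": 0, "jaw": 255}, {"offset": [0, 0.005, 0], "yaw": 0, "jaw": 255}])

```text
clock: 12.62
position: [0.6046, -0.0003, 0.1314]
ee_rot: [-0.556, 0.434, -0.436, 0.559]
ft_force: [-0.2, 0.2, -1.2]
grip_width: 0.128
```

```bash
python3 -c "
from h import *
o=obs();print(o['position'],o['ft_force'],o['torque'],o['grip_width'])
for n in('scene','wrist'):
    c=cam(n);X=cloud(c).reshape(-1,3);p,R=TR(o);T=(X-p)@R;P=c['pixels'].reshape(-1,3).max(1)
    m=(abs(T[:,2])<.005)&(abs(T[:,0])<.044)&(abs(T[:,0])>.02)&(T[:,1]<0)&(T[:,1]>-.04)
    if m.sum()>20: print(n,m.sum(),np.percentile(X[m,2],[5,50,95]))
"
```

```text
[ 6.04581812e-01 -2.52642760e-04  1.31394676e-01] [-0.23416065  0.18024962 -1.1672909 ] [-0.08165808  0.13105482 -0.08677981] 0.12771960386546394
scene 42 [0.13635064 0.14713761 0.14921027]
wrist 2796 [0.14718421 0.14825351 0.14920168]
```

Request:
move_arm(increments=[{"offset": [0, 0.001, 0], "yaw": 0, "jaw": 255}, {"offset": [0, 0.002, 0], "yaw": 0, "jaw": 255}, {"offset": [0, 0.003, 0], "yaw": 0, "jaw": 255}, {"offset": [0, 0.003, 0], "yaw": 0, "jaw": 255}])

```text
clock: 13.05
position: [0.6045, -0.0003, 0.1282]
ee_rot: [-0.556, 0.434, -0.436, 0.558]
ft_force: [-0.0, -0.4, -0.3]
grip_width: 0.131
```

Request:
move_arm(increments=[{"offset": [0, 0.0005, 0], "yaw": 0, "jaw": 255}, {"offset": [0, 0.001, 0], "yaw": 0, "jaw": 255}, {"offset": [0, 0.001, 0], "yaw": 0, "jaw": 255}])

```text
clock: 13.3
position: [0.6048, -0.0002, 0.1278]
ee_rot: [-0.556, 0.434, -0.436, 0.559]
ft_force: [-2.5, -0.4, 4.4]
grip_width: 0.132
```

Request:
move_arm(increments=[{"offset": [0, 0.001, 0], "yaw": 0, "jaw": 255}, {"offset": [0, 0.0015, 0], "yaw": 0, "jaw": 255}, {"offset": [0, 0.0015, 0], "yaw": 0, "jaw": 255}])

```text
clock: 13.55
position: [0.6053, -0.0, 0.1277]
ee_rot: [-0.556, 0.434, -0.436, 0.559]
ft_force: [-3.0, -1.1, 11.1]
grip_width: 0.13
```

```bash
python3 -c "
from h import *
o=obs();print(o['position'],o['ft_force'],o['torque'],o['grip_width'])
for n in('wrist',):
    c=cam(n);X=cloud(c).reshape(-1,3);p,R=TR(o);T=(X-p)@R
    m=(abs(T[:,2])<.005)&(abs(T[:,0])<.044)&(abs(T[:,0])>.02)&(T[:,1]<0)&(T[:,1]>-.04)
    if m.sum()>20: print(n,m.sum(),np.percentile(X[m,2],[5,50,95]))
"
```

```text
[ 6.05263868e-01 -3.62794843e-05  1.27732462e-01] [-2.97404297 -1.07284774 11.06474061] [-0.09917313  1.09882272 -0.03466234] 0.12987210571586963
wrist 2794 [0.1436692  0.14471468 0.14562456]
```

Request:
move_arm(increments=[{"offset": [0, -0.001, 0], "yaw": 0, "jaw": 255}, {"offset": [0, -0.001, 0], "yaw": 0, "jaw": 150}, {"offset": [0, -0.001, 0], "yaw": 0, "jaw": 100}, {"offset": [0, -0.001, 0], "yaw": 0, "jaw": 100}, {"offset": [0, -0.001, 0], "yaw": 0, "jaw": 100}, {"offset": [0, -0.001, 0], "yaw": 0, "jaw": 100}])

```text
clock: 14.1
position: [0.6053, 0.0, 0.1286]
ee_rot: [-0.556, 0.434, -0.436, 0.559]
ft_force: [0.5, 0.4, 0.0]
grip_width: 0.608
```

Request:
move_arm(increments=[{"offset": [0, -0.02, 0], "yaw": 0, "jaw": 100}, {"offset": [0, -0.05, 0], "yaw": 0, "jaw": 100}, {"offset": [0, -0.08, 0], "yaw": 0, "jaw": 100}, {"offset": [0, -0.12, 0], "yaw": 0, "jaw": 100}, {"offset": [0, -0.15, 0], "yaw": 0, "jaw": 100}, {"offset": [0, -0.15, 0], "yaw": 0, "jaw": 100}, {"offset": [0, -0.15, 0], "yaw": 0, "jaw": 100}])

```text
clock: 14.68
position: [0.6053, 0.0001, 0.2806]
ee_rot: [-0.555, 0.433, -0.437, 0.56]
ft_force: [0.4, -0.3, -1.0]
grip_width: 0.609
```

Run:
```python
from h import *
o=obs();p,R=TR(o);print(o["clock"],p,o["ft_force"],o["grip_width"])
w=cam("wrist");s=cam("scene")
X=cloud(w).reshape(-1,3);C=np.array([.6048,.0002]);a=np.radians(14);e=np.array([[np.cos(a),np.sin(a)],[-np.sin(a),np.cos(a)]])
l=(X[:,:2]-C)@e.T;m=(abs(l[:,0])<.02)&(abs(l[:,1])<.06)&(X[:,2]>.13)&(X[:,2]<.16)
print(m.sum(),np.percentile(X[m,2],[5,50,95]),np.percentile(l[m],[1,99],axis=0))
out=np.zeros((420,790,3),np.uint8);out[:,:365]=w["pixels"][:,100:465,::-1];out[:,368:788]=cv2.resize(s["pixels"][110:290,220:400,::-1],(420,420),interpolation=2);cv2.imwrite("pics/f.png",out)
```

```text
14.6833 [6.05257826e-01 8.42618727e-05 2.80619715e-01] [ 0.40011234 -0.33409565 -0.97046379] 0.608801334618125
1883 [0.14368361 0.14560204 0.14680389] [[-0.00710373 -0.04293576]
 [ 0.00455032  0.0449804 ]]
```

View pics/f.png

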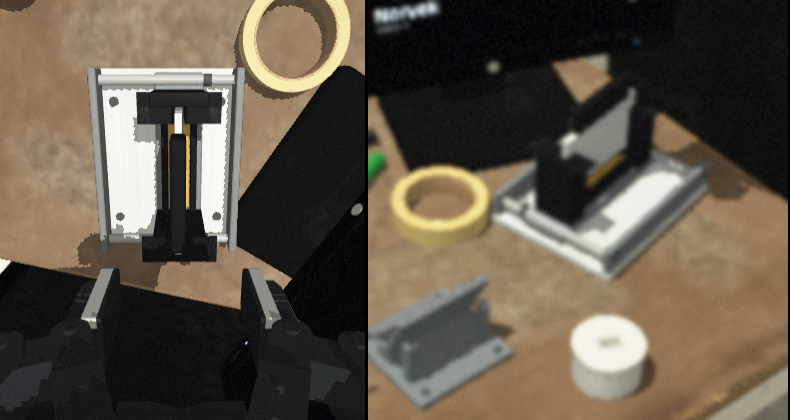

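Run:
```python
from h import *
w=cam("wrist");X=cloud(w).reshape(-1,3);C=np.array([.6048,.0002]);a=np.radians(14);e=np.array([[np.cos(a),np.sin(a)],[-np.sin(a),np.cos(a)]])
l=(X[:,:2]-C)@e.T
for s in(-1,1):
    b=(abs(l[:,0])<.005)&(s*l[:,1]>.0)&(abs(l[:,1])<.044)&(X[:,2]>.13)&(X[:,2]<.16)
    f=(abs(l[:,0])>.015)&(abs(l[:,0])<.03)&(s*l[:,1]>.055)&(s*l[:,1]<.07)&(abs(X[:,2]-.1)<.01)
    print(np.median(X[b,2]),np.median(X[f,2]),b.sum(),f.sum())
```

```text
0.14580204076195807 0.10109083196390609 695 512
0.14563861245007875 0.1009321034589229 848 754
```

The card stands 0.7–0.9 mm high: my back-off before opening drew it up slightly. I'll press the bar down with closed fingertips.

Request:
move_arm(increments=[{"offset": [0, 0, 0], "yaw": 0, "jaw": 255}, {"offset": [0, 0.03, 0], "yaw": 0, "jaw": 255}, {"offset": [0, 0.06, 0], "yaw": 0, "jaw": 255}, {"offset": [0, 0.09, 0], "yaw": 0, "jaw": 255}, {"offset": [0, 0.105, 0], "yaw": 0, "jaw": 255}, {"offset": [0, 0.112, 0], "yaw": 0, "jaw": 255}, {"offset": [0, 0.112, 0], "yaw": 0, "jaw": 255}, {"offset": [0, 0.112, 0], "yaw": 0, "jaw": 255}], squeeze=40)

```text
clock: 15.5
position: [0.6045, -0.0001, 0.1656]
ee_rot: [-0.556, 0.434, -0.436, 0.558]
ft_force: [-0.4, -0.4, -0.3]
grip_width: -0.001
```

Request:
move_arm(increments=[{"offset": [0, 0.001, 0], "yaw": 0, "jaw": 255}, {"offset": [0, 0.002, 0], "yaw": 0, "jaw": 255}, {"offset": [0, 0.003, 0], "yaw": 0, "jaw": 255}, {"offset": [0, 0.004, 0], "yaw": 0, "jaw": 255}, {"offset": [0, 0.005, 0], "yaw": 0, "jaw": 255}, {"offset": [0, 0.005, 0], "yaw": 0, "jaw": 255}])

```text
clock: 16.0
position: [0.6049, -0.0, 0.1611]
ee_rot: [-0.556, 0.434, -0.436, 0.559]
ft_force: [0.1, -0.3, 3.9]
grip_width: -0.004
```

Request:
move_arm(increments=[{"offset": [0, 0.001, 0], "yaw": 0, "jaw": 255}, {"offset": [0, 0.0015, 0], "yaw": 0, "jaw": 255}, {"offset": [0, 0.0015, 0], "yaw": 0, "jaw": 255}])

```text
clock: 16.25
position: [0.6059, 0.0002, 0.1611]
ee_rot: [-0.556, 0.433, -0.437, 0.559]
ft_force: [-0.3, -0.1, 8.3]
grip_width: -0.003
```

Request:
move_arm(increments=[{"offset": [0, 0.001, 0], "yaw": 0, "jaw": 255}, {"offset": [0, 0.0015, 0], "yaw": 0, "jaw": 255}, {"offset": [0, 0.0015, 0], "yaw": 0, "jaw": 255}])

```text
clock: 16.5
position: [0.6069, 0.0004, 0.1611]
ee_rot: [-0.555, 0.432, -0.438, 0.56]
ft_force: [0.1, 0.8, 9.0]
grip_width: -0.004
```

Request:
move_arm(increments=[{"offset": [0, -0.02, 0], "yaw": 0, "jaw": 255}, {"offset": [0, -0.05, 0], "yaw": 0, "jaw": 255}, {"offset": [0, -0.09, 0], "yaw": 0, "jaw": 255}, {"offset": [0, -0.12, 0], "yaw": 0, "jaw": 255}, {"offset": [0, -0.12, 0], "yaw": 0, "jaw": 255}, {"offset": [0, -0.12, 0], "yaw": 0, "jaw": 255}, {"offset": [0, -0.12, 0], "yaw": 0, "jaw": 255}])

```text
clock: 17.08
position: [0.6054, 0.0002, 0.2804]
ee_rot: [-0.555, 0.433, -0.437, 0.56]
ft_force: [-0.5, 0.1, -1.4]
grip_width: 0.001
```

Run:
```python
from h import *
w=cam("wrist");X=cloud(w).reshape(-1,3);C=np.array([.6048,.0002]);a=np.radians(14);e=np.array([[np.cos(a),np.sin(a)],[-np.sin(a),np.cos(a)]])
l=(X[:,:2]-C)@e.T
for s in(-1,1):
    b=(abs(l[:,0])<.005)&(s*l[:,1]>.0)&(abs(l[:,1])<.044)&(X[:,2]>.13)&(X[:,2]<.16)
    f=(abs(l[:,0])>.015)&(abs(l[:,0])<.03)&(s*l[:,1]>.055)&(s*l[:,1]<.07)&(abs(X[:,2]-.1)<.01)
    print(np.median(X[b,2]),np.median(X[f,2]),b.sum(),f.sum())
t=cam("top")
for q,u in(("tin",(294,271)),("tape",(289,152)),("wash",(163,216))): print(q,manip.spot_point(t,q)[:1],u)
```

```text
0.144888525133613 0.10108836451623418 689 488
0.14481736759065172 0.1010046377360791 813 700
tin [{'centre': [290.9, 272.3], 'confidence': 0.87}] (294, 271)
tape [] (289, 152)
wash [{'centre': [161.3, 215.7], 'confidence': 0.95}] (163, 216)
```

Bar top is now 43.8 mm above the posts (44 mm is home), so the card is fully seated.

```bash
python3 -c "
from h import *
print(manip.hand_in())"
```

```text
the job is handed in; nothing more can be done
None
```

The card is standing by itself in the rack with its tongue fully home, and the job was handed in at about 17 s.

**What I did**
- **Gripping the card:** the moves cannot tilt the tool. So I caught the leaning bar loosely between vertical fingers, swung the card upright in its trough, gripped it and lifted it out.
- **Inserting it:** I lined it up over the carriage, found with the wrist camera at about (0.605, 0.000) m and turned 14°. It slid down the guides with no side force, and I pressed it through the contacts.
- **One mend:** backing off before opening the fingers drew the card up about 1 mm. I pressed it home again on the bar with closed fingertips, using about 9 N against a hard stop.

**Last checks**
- **Seating:** the bar top is 43.8 mm above the post tops; 44 mm is home. It is level on both sides.
- **Robot:** the gripper is about 120 mm clear of the card. The highest wrist force reported at the end of any move was about 11 N.
- **Bystanders:** the tin and wash bottle showed at their starting pixels, within about 3. The network missed the tape roll in the final top view, where the arm may have been in the way. It looked undisturbed in the last picture I viewed, which was before the final press.

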